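# Stand the T-foot pillar up inside the chassis and lock it

## Task

The square support pillar is lying on the floor of the deep metal chassis. Tip it upright inside the chassis, keeping its foot down between the walls all the way, put its T-shaped foot through the slot in the floor until the pillar stands on the floor, then turn it a quarter turn so that the T locks crosswise under the slot. Let go of it, and leave the flux bottle and the solder reel where they stand.

Things in the scene. Friction and masses are not known exactly. Their poses are not given: they have to be found in the camera images.
- chassis: Grey open-topped metal housing, fixed; inside 228 mm along its y, 170 mm along its x; walls 4 mm. Its floor is a 6 mm plate whose top is 30 mm above the bench, hollow below; wall rims 106 mm above the bench (76 above the floor). Origin on the bench under its middle, z up. Black power inlet outside on its -y end.
- slot (a point): Middle of the slot, at the top of the chassis floor, in the floor's centre. The slot goes through the 6 mm plate; 35 mm long along the chassis's x and 16 mm wide along its y. Axes as the chassis.
- pillar: Loose aluminium-profile post, 36 x 36 mm square, 150 mm long along its y, about 0.3 kg, black flat cap at the head (+y), steel T-foot at -y. Origin on the axis in the middle of the 150 mm. At the start it lies on the floor, its y within 0.1 rad of the chassis's +y, its z up. It stays if leant gently on the rim of the +y wall with its foot on the floor, about 45 degrees steep.
- pillar_foot (a point): Centre of the end face of the T-foot, 92 mm from the pillar's origin along -y. From the square end: round neck 10 mm across, 9 mm long, then a bar 30 mm along the pillar's x, 11 mm along its z, 8 mm along y. Seated, pillar y up, the square end is on the floor, this point 13 mm above the bench. The T has 3 mm of play. Locked: pillar x along the chassis's y, either way round.
- pillar_head (a point): Centre of the head's end face, 75 mm from the pillar's origin along its +y.
- flux_bottle: White slim flux bottle with a black cap, 33 mm wide and 82 mm tall, loose, standing on the bench beside the far long wall of the chassis. Origin under its middle. Leave alone.
- solder_reel: Solder reel, 61 mm across and 32 mm tall, loose, lying flat on the bench beside the far long wall of the chassis. Origin under its middle. Leave alone.
Not all that is in view belongs to the job. Several things have the shape of the pillar; the one meant has the colours described above.

How it is judged:
By the outcome, as a careful person would: the job done as asked, in the order asked, and still so for the second after the job is handed in, with the robot touching nothing.
It also fails if it takes over 51 s, if anything falls off the work surface, if the arm or the gripper's body presses on something with over 40 N, if the wrist force passes 120 N, or if a joint passes its speed limit or range.

## Robot

A 7-joint arm with a two-finger parallel gripper is mounted at the origin on a cart in front of the work surface, level with it; the furniture and walls round the work are solid. World frame = base frame: x ahead of the robot, y to its left, z up, the work surface at z = 0. Lengths are in m, angles in rad, forces in N, time in s.
With the tool pointing down it reaches from about 0.4 to 0.85 m from the base axis. Payload 10.4 kg.
Tool frame: the origin (TCP) lies at the very end of the fingers, on their centre line; the grasp point (between the pads) lies 19 mm behind it (r.pinch_z is the distance from the TCP to the grasp point, in m); z points along the fingers, y is the line along which they close (so a half turn about z gives the same grasp; the last joint's range is limited). The gripper opens to 87 mm and grips with 3 to 60 N. Pads are 19 mm wide; open, the fingers measure 117 mm over their backs; the gripper's body (75 mm by 190 mm) begins 51 mm behind the grasp point.
Start: joints at [1.168, 0.332, -0.065, 1.46, 0.022, 1.35, -0.088], TCP at [0.232, -0.58, 0.223] pointing down, gripper open.
Joint ranges: [-2.6, 2.6], [-0.5, 2.12], [-1.47, 1.34], [0.16, 2.42], [-1.27, 4.41], [0.06, 2.06], [-2.6, 2.6]. Speed limits (rad/s): [2.22, 2.22, 2.79, 2.79, 3.14, 3.14, 3.14].

## Interface

Orientations are given as a unit quaternion [x, y, z, w].
In Python, from bench import r, camera gives the robot as it stands. The module is installed in compiled form; this text tells all that it offers.
- The arm moves only by the shell command python3 -m pendant 'ROWS' [FORCE]. ROWS is JSON, a list of rows, each an object with "dp": the shift along the tool's x, y, z as a fraction of full scale, a list of three; "rotation": the turn, a rotation vector about the tool's x, y, z as a fraction of full scale, a list of three; "jaw": the opening, from 0 (shut) to 1 (fully open). A call has 1 to 8 rows; each row is the pose to reach, as a shift and turn from the pose commanded when the call began, along the tool's axes at that moment, turning the shorter way round; what a row does not reach only later rows make up. Full scale, the value 1, is 0.15 m for a shift and 2 pi rad for a turn. A row lasts 1/8 s, in which the tool goes at most 62.5 mm and 10.7 degrees, less where a joint would pass 70% of its speed; a pose out of reach is approached as far as the arm can. A call with a number of a shift or a turn outside -1 to 1 is refused whole. A call with a gripper value outside its range is refused whole. The fingers move at their own pace and stop on an object; FORCE is the grip in N (left out, the last holds). Time passes only in rows, so rows that repeat a pose let the fingers close. It gives the time, the measured TCP pose, the force, the opening and the grip force at its end, in the units of the state.
- r.read_state(): the state, without advancing time (a new reading comes with each control period).
- camera(name): name is "scene" or "top" or "wrist"; returns a dict with "image" (400x640x3 uint8, red, green, blue), "z_map" (400x640 float32, m along the optical axis (not along the pixel's ray), 0 where there is no reading), "mtx" (3x3 intrinsics, pixels), "distortion" ([k1, k2, p1, p2, k3] as OpenCV has them; the pictures are not rectified), "T" (4x4, takes a point from camera to world coordinates). Camera axes: x right, y down, z forward; pixel columns grow to the right and rows downward; lengths in m; the calibration is good to about 2 mm. A picture is of the moment at which its call begins.
- r.close_job(): hands the job in; it is judged then, once.
The state is a dict: "time": time; "joint_positions": joint angles; "joint_vel": joint speeds; "joint_torque": joint torques, N m; "ee_pos": TCP position; "eef_rot": TCP orientation; "ft_force": force on the tool from outside, world axes, zero at the start; "torque": the same for the moment, N m; "width": finger opening in m; "grip_force": force on a finger pad.
Only numpy, scipy, OpenCV 4.12 (cv2) and the standard library are available. Lean on these libraries where they do the work, as an engineer would, in place of code of your own. Each camera call takes 0.05 s, during which the arm holds its last target. There are 200 camera calls.

## Working session

There is one attempt and no reset: what is moved stays moved. The work goes in short steps, Python scripts to look and compute and a shell command to move; the robot and the scene stay as the last step left them, time stands still between calls to the robot, and variables do not carry over. Pictures are saved under pics/ and viewed, at most 10 in all, crops included, and the job is handed in when it is done.

```bash
mkdir -p pics; python3 - <<'E'
from bench import r,camera
import cv2,numpy as np
for n in ["scene","top"]:
    c=camera(n); cv2.imwrite(f"pics/{n}0.png",c["image"][:,:,::-1]); np.savez(f"{n}0.npz",**c)
    print(n,c["mtx"].round(1).tolist(),c["distortion"],c["T"].round(3).tolist())
s=r.read_state();print(s["time"],s["ee_pos"],s["eef_rot"],s["ft_force"],s["width"])
E
```

```text
scene [[374.2, 0.0, 316.1], [0.0, 374.2, 204.6], [0.0, 0.0, 1.0]] [-0.06965397  0.          0.          0.          0.        ] [[0.796, -0.356, 0.49, 0.167], [-0.606, -0.465, 0.646, -0.466], [-0.002, -0.811, -0.585, 0.562], [0.0, 0.0, 0.0, 1.0]]
top [[441.5, 0.0, 318.1], [0.0, 441.5, 200.3], [0.0, 0.0, 1.0]] [-0.01600163  0.          0.          0.          0.        ] [[0.009, -0.974, 0.226, 0.394], [-1.0, -0.01, -0.005, 0.11], [0.007, -0.226, -0.974, 0.882], [0.0, 0.0, 0.0, 1.0]]
0.1 [ 0.23158037 -0.58012859  0.22183957] [ 9.82019807e-01  1.88776808e-01 -1.35265933e-04 -6.30296601e-04] [-0.24383788  0.31188669  0.48906593] 0.08692839724083393
```

View pics/scene0.png

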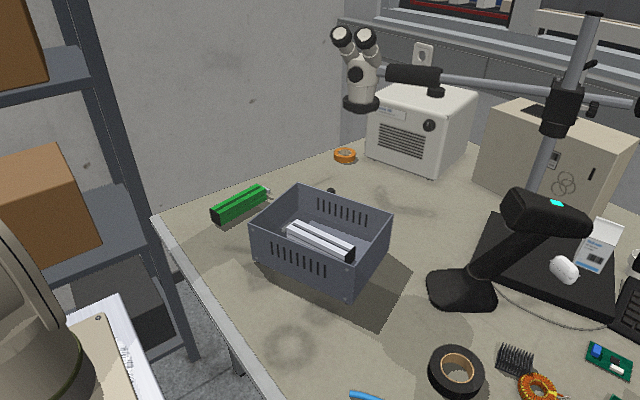

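View pics/top0.png

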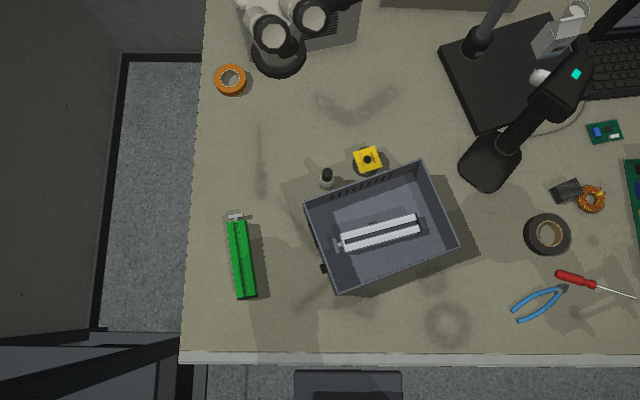

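The scene view shows the grey chassis with the pillar lying in it. In the top view the chassis rim corners are near (304,203), (421,160), (459,245) and (337,294), with the inlet at (323,268). The pillar's T-foot is near (338,243) and its black cap near (420,222). The green post at (240,258) is a decoy.

```bash
cat > h.py <<'E'
import numpy as np,cv2
from scipy.spatial.transform import Rotation as R
def pts(c):
    h,w=c["z_map"].shape
    uv=np.stack(np.meshgrid(np.arange(w),np.arange(h)),-1).reshape(-1,1,2).astype(np.float64)
    n=cv2.undistortPoints(uv,c["mtx"],c["distortion"])[:,0]
    z=c["z_map"].reshape(-1,1).astype(float)
    p=np.hstack([n*z,z])@c["T"][:3,:3].T+c["T"][:3,3]
    p[z[:,0]==0]=np.nan
    return p.reshape(h,w,3)
def ray(c,uv,z):
    n=cv2.undistortPoints(np.array(uv,float).reshape(-1,1,2),c["mtx"],c["distortion"])[:,0]
    d=np.hstack([n,np.ones((len(n),1))])@c["T"][:3,:3].T; o=c["T"][:3,3]
    return o+d*((z-o[2])/d[:,2])[:,None]
E
python3 - <<'E'
from h import *
c=dict(np.load("top0.npz"));P=pts(c)
print("rim clicked",ray(c,[(304,203),(421,160),(459,245),(337,294)],.106).round(4).tolist())
roi=np.zeros(P.shape[:2],bool);roi[150:300,298:465]=1
Z=P[...,2]
print(np.histogram(Z[roi],bins=np.arange(-.01,.13,.005)))
rim=roi&(Z>.1)&(Z<.112)
b=cv2.minAreaRect(P[rim][:,:2].astype(np.float32)*1000);print("rim",b,cv2.boxPoints(b))
ins=cv2.fillPoly(np.zeros(Z.shape,np.uint8),[np.array([(320,205),(410,172),(445,240),(345,280)])],1)>0
m=ins&(Z>.06)&(Z<.072)
b=cv2.minAreaRect(P[m][:,:2].astype(np.float32)*1000);print("pil",b,cv2.boxPoints(b),m.sum(),np.median(Z[m]))
fl=ins&(Z<.04);print("floor",np.nanmedian(Z[fl]))
for n,u,v in(("bottle",326,172),("reel",367,158)):print(n,P[v,u])
im=c["image"][140:310,290:480,::-1];cv2.imwrite("pics/crop0.png",cv2.resize(im,None,fx=4,fy=3.5))
E
```

```text
rim clicked [[0.5688, 0.1318, 0.106], [0.6526, -0.083, 0.106], [0.4955, -0.1436, 0.106], [0.4089, 0.0724, 0.106]]
(array([   8, 5490, 5363,   49,  103,   32,   23, 4193, 4482,  209,  238,
        154,  229,  451,  577, 1022,  196,  208,  260,  159,  172,  175,
        465,  685,    1,    0,    0,    0]), array([-0.01 , -0.005,  0.   ,  0.005,  0.01 ,  0.015,  0.02 ,  0.025,
        0.03 ,  0.035,  0.04 ,  0.045,  0.05 ,  0.055,  0.06 ,  0.065,
        0.07 ,  0.075,  0.08 ,  0.085,  0.09 ,  0.095,  0.1  ,  0.105,
        0.11 ,  0.115,  0.12 ,  0.125,  0.13 ]))
rim ((532.619384765625, -6.003204345703125), (178.51309204101562, 235.26490783691406), 21.352588653564453) [[ 406.65894    71.055786]
 [ 492.3203   -148.05994 ]
 [ 658.57983   -83.062195]
 [ 572.91846   136.05353 ]]
pil ((523.7418212890625, -11.494766235351562), (36.5872688293457, 148.8076171875), 16.24423599243164) [[485.36533   54.821365]
 [526.9917   -88.04555 ]
 [562.1183   -77.8109  ]
 [520.49194   65.056015]] 1269 0.0656873387014455
floor 0.02999143102723456
bottle [0.63405762 0.09195324 0.08398987]
reel [0.67986859 0.00803989 0.03277362]
```

View pics/crop0.png

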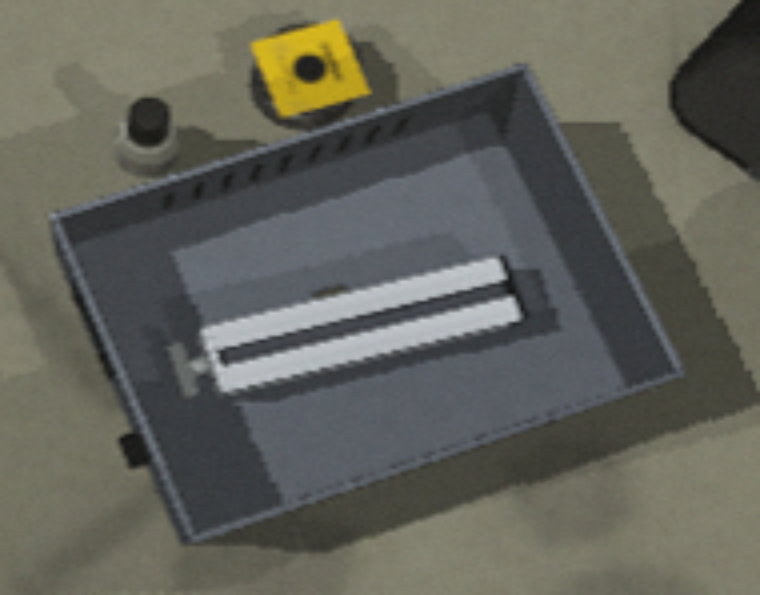

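The crop confirms the chassis rim is at its full rectangle, with the inlet at lower left (the -y end). The pillar is silver with a black cap at right (crop (515,275)), the T is at (185,370), and the slot edge shows just above the pillar at (330,293). I'll write a helper for the poses and start the approach.

```bash
cat >> h.py <<'E'
YC=np.deg2rad(-158.65); C0=np.array([.5326,-.0060,0])
# tool in pillar frame: G1 side grasp (from pillar +z), G2 axial grasp (from head)
R1=np.array([[0,-1,0],[-1,0,0],[0,0,-1.]]).T
R1=np.column_stack([[0,-1,0],[-1,0,0],[0,0,-1.]])
R2=np.column_stack([[0,0,1],[-1,0,0],[0,-1.,0]])
def pil(th,foot,yaw=0,spin=0):
    "pillar pose, tilt th deg, foot end point in chassis frame (x,y,z)"
    Rp=(R.from_euler('z',YC+np.deg2rad(yaw))*R.from_euler('x',th,degrees=True)*R.from_euler('y',spin,degrees=True)).as_matrix()
    f=C0+R.from_euler('z',YC).apply(foot)
    return Rp,f-Rp@[0,-.092,0]
def tool(P,Rg,tg): return P[0]@Rg,P[1]+P[0]@np.array(tg)
def rows(targets,cur=None):
    if cur is None:
        from bench import r
        s=r.read_state();cur=(R.from_quat(s["eef_rot"]).as_matrix(),np.array(s["ee_pos"]))
    for Rt,t in targets:
        dp=cur[0].T@(t-cur[1])/.15; rv=R.from_matrix(cur[0].T@Rt).as_rotvec()/(2*np.pi)
        print("dp",dp.round(3).tolist(),"rot",rv.round(4).tolist(),"| tcp",t.round(4).tolist())
def st():
    from bench import r
    s=r.read_state();print({k:np.round(s[k],4).tolist() for k in("time","joint_positions","ee_pos","eef_rot","ft_force","width","grip_force")})
E
M='{"dp":[0.8,-0.66,0],"rotation":[0,0,0],"jaw":1}'
python3 -m pendant '[{"dp":[0.4,-0.33,0],"rotation":[0,0,0],"jaw":1},{"dp":[0.8,-0.66,0],"rotation":[0,0,0],"jaw":1},{"dp":[0.8,-0.66,0],"rotation":[0,0,0],"jaw":1}]' 40
python3 -m pendant '[{"dp":[0.4,-0.33,0],"rotation":[0,0,0],"jaw":1},{"dp":[0.8,-0.66,0],"rotation":[0,0,0],"jaw":1},{"dp":[0.8,-0.66,0],"rotation":[0,0,0],"jaw":1}]'
python3 -m pendant '[{"dp":[0.4,-0.33,0],"rotation":[0,0,0],"jaw":1},{"dp":[0.8,-0.66,0],"rotation":[0,0,0],"jaw":1},{"dp":[0.8,-0.66,0],"rotation":[0,0,0],"jaw":1}]'
python3 - <<'E'
from h import *
st()
yp=np.deg2rad(-163.76);Rp=R.from_euler('z',yp).as_matrix();o=np.array([.5237,-.0115,.048])
rows([tool((Rp,o+[0,0,.09]),R1,[0,.02,-.007]),tool((Rp,o),R1,[0,.02,-.007])])
E
```

```text
time: 0.48
ee_pos: [0.3084, -0.4408, 0.2224]
eef_rot: [0.982, 0.191, 0.0, -0.0]
ft_force: [0.0, -0.8, 1.2]
width: 0.087
grip_force: 0.0
time: 0.85
ee_pos: [0.3827, -0.3042, 0.2225]
eef_rot: [0.982, 0.191, 0.0, -0.0]
ft_force: [-0.2, -0.3, -0.2]
width: 0.0873
grip_force: 0.0
time: 1.23
ee_pos: [0.4571, -0.1676, 0.2225]
eef_rot: [0.982, 0.191, 0.0, -0.0]
ft_force: [0.6, -0.6, 0.6]
width: 0.0871
grip_force: 0.0
{'time': 1.225, 'joint_positions': [0.6903, 0.0529, -0.4434, 1.7942, 0.0231, 1.2996, -0.9457], 'ee_pos': [0.4571, -0.1676, 0.2225], 'eef_rot': [0.9816, 0.1907, 0.0001, -0.0002], 'ft_force': [0.6156, -0.6243, 0.5507], 'width': 0.0871, 'grip_force': 0.0}
dp [0.788, -0.666, 0.611] rot [-0.0, -0.0001, -0.234] | tcp [0.5293, -0.0307, 0.131]
dp [0.788, -0.666, 1.211] rot [-0.0, -0.0001, -0.234] | tcp [0.5293, -0.0307, 0.041]
```

```bash
python3 -m pendant '[{"dp":[0.4,-0.33,0],"rotation":[0,0,-0.029],"jaw":1},{"dp":[0.79,-0.666,0],"rotation":[0,0,-0.058],"jaw":1},{"dp":[0.79,-0.666,0.2],"rotation":[0,0,-0.087],"jaw":1},{"dp":[0.79,-0.666,0.3],"rotation":[0,0,-0.116],"jaw":1},{"dp":[0.79,-0.666,0.4],"rotation":[0,0,-0.145],"jaw":1},{"dp":[0.79,-0.666,0.5],"rotation":[0,0,-0.174],"jaw":1},{"dp":[0.79,-0.666,0.6],"rotation":[0,0,-0.203],"jaw":1},{"dp":[0.79,-0.666,0.6],"rotation":[0,0,-0.232],"jaw":1}]'
python3 -m pendant '[{"dp":[0,0,0],"rotation":[0,0,-0.002],"jaw":1},{"dp":[0,0,0],"rotation":[0,0,-0.002],"jaw":1}]' >/dev/null
python3 - <<'E'
from h import *
from bench import camera
st()
yp=np.deg2rad(-163.76);Rp=R.from_euler('z',yp).as_matrix();o=np.array([.5237,-.0115,.048])
rows([tool((Rp,o),R1,[0,.02,-.007])])
c=camera("wrist");cv2.imwrite("pics/w1.png",c["image"][:,:,::-1])
E
```

```text
time: 2.22
ee_pos: [0.5279, -0.0345, 0.131]
eef_rot: [0.604, 0.797, -0.001, -0.001]
ft_force: [-0.1, 0.3, 0.1]
width: 0.0872
grip_force: 0.0
{'time': 2.475, 'joint_positions': [0.5922, 0.2687, -0.6971, 1.7948, 0.1883, 1.1453, 0.11], 'ee_pos': [0.529, -0.0345, 0.1326], 'eef_rot': [0.6034, 0.7975, 0.0, 0.0001], 'ft_force': [-0.4923, 0.5313, -0.2355], 'width': 0.0873, 'grip_force': 0.0}
dp [0.024, 0.009, 0.611] rot [0.0, 0.0, -0.0013] | tcp [0.5293, -0.0307, 0.041]
```

View pics/w1.png

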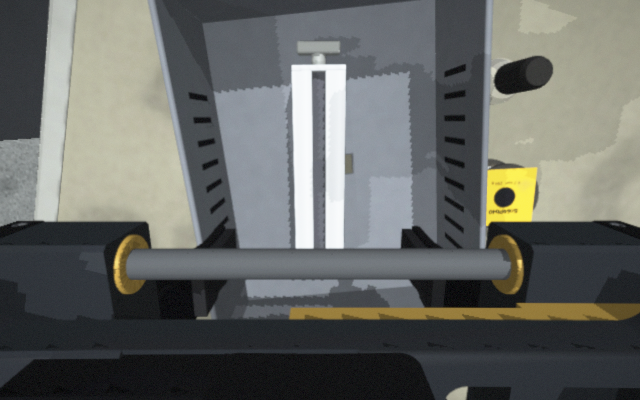

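The wrist view shows the pillar centred between the fingers (column 319) and straight, with the T at (318,47). I'll descend and grip it.

```bash
python3 -m pendant '[{"dp":[0.024,0.01,0.25],"rotation":[0,0,-0.001],"jaw":1},{"dp":[0.024,0.01,0.45],"rotation":[0,0,-0.001],"jaw":1},{"dp":[0.024,0.01,0.57],"rotation":[0,0,-0.001],"jaw":1},{"dp":[0.024,0.01,0.611],"rotation":[0,0,-0.001],"jaw":1},{"dp":[0.024,0.01,0.611],"rotation":[0,0,-0.001],"jaw":0.2},{"dp":[0.024,0.01,0.611],"rotation":[0,0,-0.001],"jaw":0},{"dp":[0.024,0.01,0.611],"rotation":[0,0,-0.001],"jaw":0},{"dp":[0.024,0.01,0.611],"rotation":[0,0,-0.001],"jaw":0}]' 45
python3 -m pendant '[{"dp":[0,0,0],"rotation":[0,0,0],"jaw":0},{"dp":[0,0,0],"rotation":[0,0,0],"jaw":0}]'
cat > plan1.py <<'E'
from h import *
st()
G=(R1,[0,.02,-.007])
# foot end in chassis frame now: y about -.090, x about +.018
L=[]
n=9
for k in range(1,n+1):
    th=5*k; a=k/n
    t=np.deg2rad(th)
    # height: keep both the square-end corner and the T bar 4 mm above the floor
    zf=max(18*np.cos(t)-17*np.sin(t), 5.5*np.cos(t))/1000+.030+.004
    L.append(tool(pil(th,[.018*(1-a),-.090+(.106*a),zf],-5.1*(1-a)),*G))
rows(L)
E
python3 plan1.py
```

```text
time: 3.52
ee_pos: [0.5297, -0.0307, 0.0413]
eef_rot: [0.599, 0.8, 0.0, 0.0]
ft_force: [-0.6, -0.1, -0.1]
width: 0.0549
grip_force: 0.0
time: 3.78
ee_pos: [0.5294, -0.0307, 0.0409]
eef_rot: [0.599, 0.801, -0.0, 0.0]
ft_force: [-0.7, 0.1, -1.4]
width: 0.0358
grip_force: 45.0
{'time': 3.775, 'joint_positions': [0.544, 0.3887, -0.6645, 1.8743, 0.2865, 0.975, 0.0384], 'ee_pos': [0.5294, -0.0307, 0.0409], 'eef_rot': [0.5993, 0.8005, -0.0001, 0.0], 'ft_force': [-0.7081, 0.0938, -1.3654], 'width': 0.0358, 'grip_force': 45.0152}
dp [-0.086, -0.079, -0.082] rot [-0.0001, -0.0139, -0.0013] | tcp [0.5217, -0.0464, 0.0532]
dp [-0.158, -0.051, -0.136] rot [-0.0003, -0.0278, -0.0028] | tcp [0.5287, -0.0556, 0.0613]
dp [-0.225, -0.024, -0.188] rot [-0.0006, -0.0416, -0.0044] | tcp [0.5354, -0.0641, 0.0692]
dp [-0.286, 0.002, -0.239] rot [-0.0011, -0.0555, -0.0059] | tcp [0.5419, -0.0718, 0.0768]
dp [-0.342, 0.029, -0.288] rot [-0.0017, -0.0694, -0.0074] | tcp [0.548, -0.0787, 0.0841]
dp [-0.392, 0.054, -0.334] rot [-0.0024, -0.0833, -0.0089] | tcp [0.5538, -0.0848, 0.091]
dp [-0.437, 0.079, -0.377] rot [-0.0033, -0.0972, -0.0104] | tcp [0.5592, -0.0903, 0.0975]
dp [-0.478, 0.102, -0.426] rot [-0.0043, -0.111, -0.0118] | tcp [0.5643, -0.0951, 0.1048]
dp [-0.514, 0.125, -0.475] rot [-0.0055, -0.1249, -0.0131] | tcp [0.5691, -0.0993, 0.1121]
```

```bash
sed -i 's/\[.018\*(1-a),-.090+(.106\*a),zf\]/[.002*(1-a),-.090+.106*a**3,zf]/' plan1.py; python3 plan1.py
```

```text
{'time': 3.775, 'joint_positions': [0.544, 0.3887, -0.6645, 1.8743, 0.2865, 0.975, 0.0384], 'ee_pos': [0.5294, -0.0307, 0.0409], 'eef_rot': [0.5993, 0.8005, -0.0001, 0.0], 'ft_force': [-0.7081, 0.0938, -1.3654], 'width': 0.0358, 'grip_force': 45.0152}
dp [-0.0, 0.009, -0.082] rot [-0.0001, -0.0139, -0.0013] | tcp [0.5307, -0.0303, 0.0532]
dp [-0.003, 0.018, -0.136] rot [-0.0003, -0.0278, -0.0028] | tcp [0.5321, -0.0302, 0.0613]
dp [-0.01, 0.028, -0.188] rot [-0.0006, -0.0416, -0.0044] | tcp [0.5339, -0.031, 0.0692]
dp [-0.03, 0.04, -0.239] rot [-0.0011, -0.0555, -0.0059] | tcp [0.5364, -0.0333, 0.0768]
dp [-0.068, 0.052, -0.288] rot [-0.0017, -0.0694, -0.0074] | tcp [0.5398, -0.0382, 0.0841]
dp [-0.128, 0.067, -0.334] rot [-0.0024, -0.0833, -0.0089] | tcp [0.5444, -0.0463, 0.091]
dp [-0.219, 0.083, -0.377] rot [-0.0033, -0.0972, -0.0104] | tcp [0.5507, -0.0586, 0.0975]
dp [-0.345, 0.103, -0.426] rot [-0.0043, -0.111, -0.0118] | tcp [0.5588, -0.076, 0.1048]
dp [-0.514, 0.125, -0.475] rot [-0.0055, -0.1249, -0.0131] | tcp [0.5691, -0.0993, 0.1121]
```

```bash
python3 -m pendant '[{"dp":[0,0.01,-0.09],"rotation":[0,-0.014,-0.001],"jaw":0},{"dp":[-0.003,0.018,-0.14],"rotation":[0,-0.028,-0.003],"jaw":0},{"dp":[-0.01,0.028,-0.19],"rotation":[-0.001,-0.042,-0.004],"jaw":0},{"dp":[-0.03,0.04,-0.24],"rotation":[-0.001,-0.0555,-0.006],"jaw":0},{"dp":[-0.068,0.052,-0.29],"rotation":[-0.002,-0.0695,-0.007],"jaw":0},{"dp":[-0.128,0.067,-0.335],"rotation":[-0.002,-0.083,-0.009],"jaw":0},{"dp":[-0.22,0.083,-0.377],"rotation":[-0.003,-0.097,-0.01],"jaw":0},{"dp":[-0.345,0.103,-0.426],"rotation":[-0.004,-0.111,-0.012],"jaw":0}]'
python3 - <<'E'
from h import *
from bench import camera
st();G=(R1,[0,.02,-.007])
rows([tool(pil(40,[.000,.004,.038],0),*G),tool(pil(45,[0,.016,.038]),*G),tool(pil(45,[0,.016,.034]),*G)])
c=camera("scene");cv2.imwrite("pics/s1.png",cv2.resize(c["image"][130:330,180:460,::-1],None,fx=2.8,fy=2.8))
E
```

```text
time: 4.78
ee_pos: [0.5588, -0.0755, 0.1045]
eef_rot: [0.532, 0.774, -0.195, 0.282]
ft_force: [-1.1, -0.3, -3.7]
width: 0.0358
grip_force: 45.0
{'time': 4.775, 'joint_positions': [0.1305, 0.3294, -0.5594, 1.973, 0.9776, 1.1751, -0.5804], 'ee_pos': [0.5588, -0.0755, 0.1045], 'eef_rot': [0.5324, 0.774, -0.1953, 0.2816], 'ft_force': [-1.0541, -0.3209, -3.7074], 'width': 0.0358, 'grip_force': 44.9993}
dp [-0.103, 0.007, 0.085] rot [-0.0011, 0.0002, -0.0007] | tcp [0.5669, -0.0938, 0.1046]
dp [-0.165, 0.007, 0.071] rot [-0.0011, -0.0137, -0.0006] | tcp [0.5691, -0.0993, 0.1122]
dp [-0.148, 0.008, 0.092] rot [-0.0011, -0.0137, -0.0006] | tcp [0.5691, -0.0993, 0.1082]
```

View pics/s1.png

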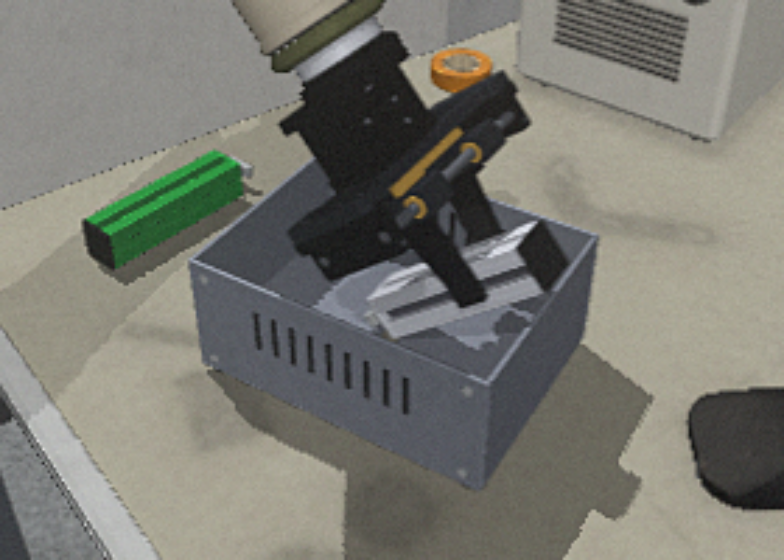

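The picture shows the pillar held at about 40°. Its black cap at (545,255) is above the +y wall and its foot is down inside. I'll bring it to 45° and lower it onto the floor and rim.

```bash
python3 -m pendant '[{"dp":[-0.165,0.007,0.071],"rotation":[-0.001,-0.0137,-0.0005],"jaw":0},{"dp":[-0.165,0.007,0.071],"rotation":[-0.001,-0.0137,-0.0005],"jaw":0},{"dp":[-0.156,0.007,0.082],"rotation":[-0.001,-0.0137,-0.0005],"jaw":0},{"dp":[-0.148,0.008,0.092],"rotation":[-0.001,-0.0137,-0.0005],"jaw":0},{"dp":[-0.148,0.008,0.092],"rotation":[-0.001,-0.0137,-0.0005],"jaw":0}]'
python3 - <<'E'
from h import *
G=(R1,[0,.02,-.007])
rows([tool(pil(45,[0,.016,.034]),*G),tool(pil(45,[0,.016,.032]),*G),tool(pil(45,[0,.018,.032]),*G)])
E
```

```text
time: 5.45
ee_pos: [0.5691, -0.0992, 0.1085]
eef_rot: [0.522, 0.763, -0.215, 0.315]
ft_force: [-1.2, 1.0, -3.0]
width: 0.0355
grip_force: 45.0
dp [0.001, -0.001, 0.001] rot [-0.0002, -0.0004, -0.0004] | tcp [0.5691, -0.0993, 0.1082]
dp [0.01, -0.001, 0.011] rot [-0.0002, -0.0004, -0.0004] | tcp [0.5691, -0.0993, 0.1062]
dp [0.001, -0.001, 0.02] rot [-0.0002, -0.0004, -0.0004] | tcp [0.5698, -0.1011, 0.1062]
```

```bash
python3 -m pendant '[{"dp":[0.005,0,0.006],"rotation":[0,0,0],"jaw":0},{"dp":[0.01,0,0.011],"rotation":[0,0,0],"jaw":0},{"dp":[0.01,0,0.011],"rotation":[0,0,0],"jaw":0}]'
python3 -m pendant '[{"dp":[0.005,0,0.006],"rotation":[0,0,0],"jaw":0},{"dp":[0.007,0,0.007],"rotation":[0,0,0],"jaw":0}]'
```

```text
time: 5.82
ee_pos: [0.5693, -0.0994, 0.1081]
eef_rot: [0.522, 0.762, -0.216, 0.316]
ft_force: [-11.0, 5.2, 14.4]
width: 0.0359
grip_force: 45.0
time: 6.08
ee_pos: [0.5694, -0.0994, 0.108]
eef_rot: [0.522, 0.761, -0.216, 0.317]
ft_force: [-17.7, 9.0, 26.9]
width: 0.0358
grip_force: 45.0
```

```bash
python3 -m pendant '[{"dp":[-0.007,0,-0.008],"rotation":[0,0,0],"jaw":0},{"dp":[-0.009,0,-0.01],"rotation":[0,0,0],"jaw":0}]'
python3 - <<'E'
from h import *
from bench import camera
c=camera("scene");cv2.imwrite("pics/s2.png",cv2.resize(c["image"][150:310,230:430,::-1],None,fx=3.7,fy=3.7))
E
```

```text
time: 6.32
ee_pos: [0.5693, -0.0993, 0.1082]
eef_rot: [0.522, 0.762, -0.216, 0.316]
ft_force: [-6.2, 3.7, 7.8]
width: 0.0357
grip_force: 45.0
```

View pics/s2.png

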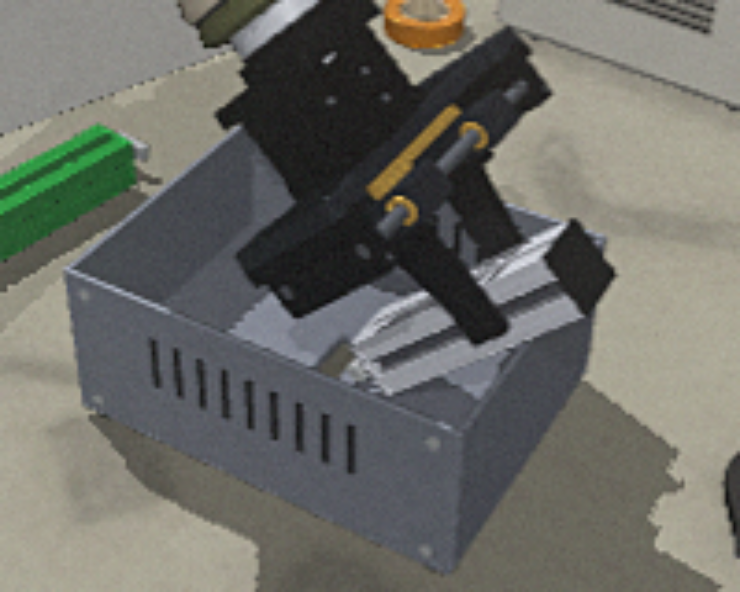

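The cap lies over the +y rim at (585,270), and the slot at (335,358) is clear of the foot. I'll ease off, release and back away.

```bash
python3 -m pendant '[{"dp":[-0.003,0,-0.003],"rotation":[0,0,0],"jaw":0},{"dp":[-0.003,0,-0.003],"rotation":[0,0,0],"jaw":0.5},{"dp":[-0.003,0,-0.003],"rotation":[0,0,0],"jaw":0.7},{"dp":[-0.003,0,-0.003],"rotation":[0,0,0],"jaw":0.8},{"dp":[-0.003,0,-0.003],"rotation":[0,0,0],"jaw":0.8}]'
python3 -m pendant '[{"dp":[0,0,-0.15],"rotation":[0,0,0],"jaw":1},{"dp":[0,0,-0.4],"rotation":[0,0,0],"jaw":1},{"dp":[0,0,-0.7],"rotation":[0,0,0],"jaw":1}]'
python3 - <<'E'
from h import *
from bench import camera
for n in("top","scene"):
    c=camera(n);np.savez(n+"3.npz",**c);cv2.imwrite(f"pics/{n}3.png",cv2.resize(c["image"][130:310,230:480,::-1],None,fx=1.6,fy=1.6))
import os
cv2.imwrite("pics/c3.png",np.vstack([cv2.imread("pics/top3.png"),cv2.imread("pics/scene3.png")]))
G=(R2,[0,.026,0])
for th in(45,):
  P=pil(th,[0,.016,.034])
  rows([tool((P[0],P[1]+P[0]@[0,b,0]),*G) for b in(.2,.1,0)])
E
```

```text
time: 7.0
ee_pos: [0.5692, -0.0997, 0.1074]
eef_rot: [0.522, 0.762, -0.216, 0.315]
ft_force: [-0.1, 0.7, 0.4]
width: 0.0646
grip_force: 0.0
time: 7.38
ee_pos: [0.5415, -0.029, 0.1833]
eef_rot: [0.522, 0.763, -0.216, 0.315]
ft_force: [1.1, 0.3, 0.5]
width: 0.0852
grip_force: 0.0
dp [-1.379, -0.022, 0.688] rot [0.0012, 0.2497, 0.0006] | tcp [0.6203, -0.2303, 0.2589]
dp [-0.712, -0.024, 0.689] rot [0.0012, 0.2497, 0.0006] | tcp [0.5945, -0.1645, 0.1881]
dp [-0.046, -0.025, 0.69] rot [0.0012, 0.2497, 0.0006] | tcp [0.5688, -0.0986, 0.1174]
```

View pics/c3.png

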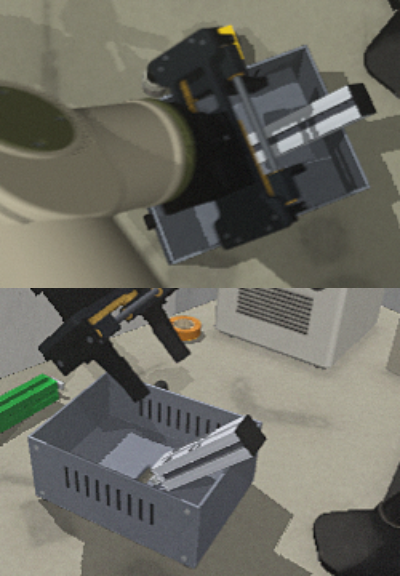

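The pillar stays leaning on the +y rim, foot on the floor. I'll measure its pose and check the height of the scanner stand nearby.

```bash
python3 - <<'E'
from h import *
C=R.from_euler('z',YC)
c=dict(np.load("top0.npz"));P=pts(c)
for (u,v) in((490,170),(520,130),(550,100),(575,70)):print("scanner",P[v,u].round(3))
m=(P[...,2]>.15)&(np.isfinite(P[...,2]));m[:, :455]=0
q=P[m&(P[...,1]>-.55)&(P[...,0]<.85)];print("tall",len(q),q.min(0) if len(q) else 0)
for n in("top","scene"):
    c=dict(np.load(n+"3.npz"));P=pts(c);Q=C.inv().apply((P-C0).reshape(-1,3)).reshape(P.shape)
    im=c["image"].astype(int);white=(im.min(2)>140)
    m=(abs(Q[...,0])<.035)&(Q[...,1]>.03)&(Q[...,1]<.165)&(Q[...,2]>.07)&(Q[...,2]<.185)
    # upper face: distance along n for 45 deg
    nn=(Q[...,2]-Q[...,1])*.7071; q=Q[m]; k=nn[m]
    top=np.percentile(k,90); f=q[k>top-.004]
    for _ in range(2):
        cen=f.mean(0);nv=np.linalg.svd(f-cen)[2][2]; nv*=np.sign(nv[2]); f=q[abs((q-cen)@nv)<.003]
    print(n,len(f),"normal",nv.round(3),"tilt",np.rad2deg(np.arctan2(-nv[1],nv[2])),"cen",cen.round(4))
    u=np.cross(nv,[-1,0,0]);u/=np.linalg.norm(u);u*=np.sign(u[1]);w=np.cross(u,nv)
    A=np.column_stack([(f-cen)@w,(f-cen)@u])*1000
    b=cv2.minAreaRect(A.astype(np.float32));print(b,"axis ext",A.min(0),A.max(0))
    cx=cen+w*b[0][0]/1000; hd=cen+u*A[:,1].max()/1000+w*b[0][0]/1000-nv*.018
    print("head centre chassis",hd.round(4),"u",u.round(3),"pred",(C.inv().apply(pil(45,[0,.016,.034])[1]+pil(45,[0,0,0])[0]@[0,.075,0]-C0)).round(4))
E
```

```text
scanner [ 0.659 -0.242  0.029]
scanner [ 0.714 -0.273  0.106]
scanner [ 0.72  -0.272  0.22 ]
scanner [ 0.777 -0.322  0.218]
tall 2819 [ 0.69274565 -0.37782705  0.17690702]
top 962 normal [-0.009 -0.71   0.704] tilt 45.2720405566781 cen [-0.0005  0.082   0.1252]
((-0.25649070739746094, -4.952339172363281), (36.35088348388672, 121.7788314819336), 0.11461289972066879) axis ext [-18.39352214 -65.80528322] [18.04071565 55.91927769]
head centre chassis [-0.0006  0.1341  0.1522] u [0.    0.704 0.71 ] pred [0.     0.1341 0.1521]
scene 427 normal [ 0.036 -0.702  0.711] tilt 44.625736696256844 cen [0.0048 0.0808 0.1246]
((-4.108558654785156, -7.638252258300781), (38.659481048583984, 128.86192321777344), 0.38785320520401) axis ext [-23.65044064 -71.94770285] [15.42296723 56.77480107]
head centre chassis [-0.      0.1337  0.1518] u [0.    0.712 0.702] pred [0.     0.1341 0.1521]
```

The measured lean matches the plan within 1 mm: tilt 45°, head at (0, 0.134, 0.152) in the chassis frame. I'll swing the tool over for the axial regrasp.

```bash
python3 - <<'E'
from h import *
C=R.from_euler('z',YC)
T=lambda y,z,phi:((C*R.from_euler('x',phi,degrees=True)).as_matrix()@R1, C0+C.apply([0,y,z]))
s=[(.025,.21,35),(.03,.24,25),(.045,.265,15),(.065,.28,5),(.085,.285,-5),(.11,.28,-15),(.135,.265,-25),(.155,.235,-35)]
rows([T(*a) for a in s])
cur=T(*s[-1])
P=pil(45,[0,.016,.034]);print("then");rows([tool((P[0],P[1]+P[0]@[0,b,0]),R2,[0,.026,0]) for b in(.1,)],cur)
E
```

```text
dp [-0.129, -0.019, -0.097] rot [0.0012, 0.0274, -0.0002] | tcp [0.5417, -0.0293, 0.21]
dp [-0.294, -0.018, -0.215] rot [0.0012, 0.0552, -0.0001] | tcp [0.5435, -0.0339, 0.24]
dp [-0.483, -0.017, -0.263] rot [0.0012, 0.083, -0.0] | tcp [0.549, -0.0479, 0.265]
dp [-0.648, -0.017, -0.239] rot [0.0012, 0.1108, 0.0001] | tcp [0.5563, -0.0665, 0.28]
dp [-0.766, -0.017, -0.169] rot [0.0012, 0.1386, 0.0002] | tcp [0.5635, -0.0852, 0.285]
dp [-0.86, -0.018, -0.028] rot [0.0012, 0.1663, 0.0003] | tcp [0.5726, -0.1085, 0.28]
dp [-0.908, -0.019, 0.161] rot [0.0012, 0.1941, 0.0004] | tcp [0.5817, -0.1317, 0.265]
dp [-0.861, -0.021, 0.396] rot [0.0012, 0.2219, 0.0005] | tcp [0.589, -0.1504, 0.235]
then
dp [-0.262, -0.0, 0.198] rot [0.0, 0.0278, 0.0] | tcp [0.5945, -0.1645, 0.1881]
```

```bash
python3 -m pendant '[{"dp":[-0.129,-0.019,-0.097],"rotation":[0.001,0.0275,0],"jaw":1},{"dp":[-0.294,-0.018,-0.215],"rotation":[0.001,0.055,0],"jaw":1},{"dp":[-0.483,-0.017,-0.263],"rotation":[0.001,0.083,0],"jaw":1},{"dp":[-0.648,-0.017,-0.239],"rotation":[0.001,0.111,0],"jaw":1},{"dp":[-0.766,-0.017,-0.169],"rotation":[0.001,0.1385,0],"jaw":1},{"dp":[-0.86,-0.018,-0.028],"rotation":[0.001,0.166,0],"jaw":1},{"dp":[-0.908,-0.019,0.161],"rotation":[0.001,0.194,0],"jaw":1},{"dp":[-0.861,-0.021,0.396],"rotation":[0.001,0.222,0],"jaw":1}]'
python3 - <<'E'
from h import *
st()
P=pil(45,[0,.016,.034]);rows([tool((P[0],P[1]+P[0]@[0,b,0]),R2,[0,.026,0]) for b in(.1,0)])
E
```

```text
time: 8.48
ee_pos: [0.5886, -0.1573, 0.2325]
eef_rot: [0.539, 0.786, 0.17, -0.25]
ft_force: [1.4, 0.2, 1.2]
width: 0.0866
grip_force: 0.0
{'time': 8.475, 'joint_positions': [0.6656, 0.6708, -0.4204, 1.1205, -0.2255, 1.7787, 0.6427], 'ee_pos': [0.5886, -0.1573, 0.2325], 'eef_rot': [0.5391, 0.7862, 0.1703, -0.2495], 'ft_force': [1.4216, 0.1935, 1.2216], 'width': 0.0866, 'grip_force': 0.0}
dp [-0.218, 0.02, 0.208] rot [0.0002, 0.0273, -0.0006] | tcp [0.5945, -0.1645, 0.1881]
dp [-0.104, 0.019, 0.865] rot [0.0002, 0.0273, -0.0006] | tcp [0.5688, -0.0986, 0.1174]
```

```bash
python3 -m pendant '[{"dp":[-0.2,0.02,0.05],"rotation":[0,0.015,0],"jaw":1},{"dp":[-0.218,0.02,0.208],"rotation":[0,0.0273,-0.0006],"jaw":1},{"dp":[-0.218,0.02,0.208],"rotation":[0,0.0273,-0.0006],"jaw":1}]'
python3 - <<'E'
from h import *
st()
P=pil(45,[0,.016,.034]);rows([tool((P[0],P[1]+P[0]@[0,b,0]),R2,[0,.026,0]) for b in(.1,0)])
E
```

```text
time: 8.85
ee_pos: [0.5923, -0.1631, 0.1838]
eef_rot: [0.522, 0.762, 0.214, -0.318]
ft_force: [-0.1, -0.6, 1.3]
width: 0.0869
grip_force: 0.0
{'time': 8.85, 'joint_positions': [0.6903, 0.8306, -0.4247, 1.0494, -0.2817, 1.8369, 0.6773], 'ee_pos': [0.5923, -0.1631, 0.1838], 'eef_rot': [0.5219, 0.762, 0.2138, -0.3184], 'ft_force': [-0.0691, -0.6232, 1.3163], 'width': 0.0869, 'grip_force': 0.0}
dp [0.011, 0.01, -0.03] rot [-0.0007, -0.0003, -0.0007] | tcp [0.5945, -0.1645, 0.1881]
dp [0.01, 0.013, 0.636] rot [-0.0007, -0.0003, -0.0007] | tcp [0.5688, -0.0986, 0.1174]
```

```bash
python3 -m pendant '[{"dp":[0,0,0],"rotation":[0,0,0],"jaw":1}]' >/dev/null
python3 - <<'E'
from h import *
st()
P=pil(45,[0,.016,.034]);rows([tool((P[0],P[1]+P[0]@[0,b,0]),R2,[0,.026,0]) for b in(.05,0)])
E
```

```text
{'time': 8.975, 'joint_positions': [0.6892, 0.8242, -0.4259, 1.0465, -0.2816, 1.8371, 0.677], 'ee_pos': [0.594, -0.1629, 0.1884], 'eef_rot': [0.5213, 0.764, 0.2139, -0.3143], 'ft_force': [-0.3197, -0.0496, 0.8832], 'width': 0.087, 'grip_force': 0.0}
dp [-0.008, -0.0, 0.327] rot [-0.0002, 0.0008, -0.0] | tcp [0.5817, -0.1315, 0.1528]
dp [-0.006, 0.0, 0.66] rot [-0.0002, 0.0008, -0.0] | tcp [0.5688, -0.0986, 0.1174]
```

```bash
python3 -m pendant '[{"dp":[-0.008,0,0.2],"rotation":[0,0.0008,0],"jaw":1},{"dp":[-0.007,0,0.4],"rotation":[0,0.0008,0],"jaw":1},{"dp":[-0.006,0,0.58],"rotation":[0,0.0008,0],"jaw":1},{"dp":[-0.006,0,0.66],"rotation":[0,0.0008,0],"jaw":1},{"dp":[-0.006,0,0.66],"rotation":[0,0.0008,0],"jaw":0.6},{"dp":[-0.006,0,0.66],"rotation":[0,0.0008,0],"jaw":0.3},{"dp":[-0.006,0,0.66],"rotation":[0,0.0008,0],"jaw":0},{"dp":[-0.006,0,0.66],"rotation":[0,0.0008,0],"jaw":0}]' 50
python3 -m pendant '[{"dp":[0,0,0],"rotation":[0,0,0],"jaw":0},{"dp":[0,0,0],"rotation":[0,0,0],"jaw":0}]'
cat > plan2.py <<'E'
from h import *
st()
G=(R2,[0,.026,0])
# tip 45->90 keeping foot 4 mm over floor, moving foot y .016 -> 0 ; clear rim
L=[]
for th,y,z in((50,.012,.042),(55,.010,.045),(60,.008,.048),(65,.006,.048),(70,.004,.048),(75,.002,.046),(82,.0,.044),(90,0,.042)):
    L.append(tool(pil(th,[0,y,z]),*G))
rows(L)
E
python3 plan2.py
```

```text
time: 9.98
ee_pos: [0.5683, -0.0994, 0.1159]
eef_rot: [0.521, 0.762, 0.215, -0.317]
ft_force: [0.5, -0.5, 1.0]
width: 0.0545
grip_force: 0.0
time: 10.22
ee_pos: [0.5681, -0.099, 0.1157]
eef_rot: [0.521, 0.762, 0.215, -0.318]
ft_force: [-3.3, -0.8, -1.6]
width: 0.0358
grip_force: 50.0
{'time': 10.225, 'joint_positions': [0.6848, 0.7847, -0.4479, 1.2912, -0.2905, 1.632, 0.704], 'ee_pos': [0.5681, -0.099, 0.1157], 'eef_rot': [0.5213, 0.7622, 0.2153, -0.3176], 'ft_force': [-3.2845, -0.7565, -1.5842], 'width': 0.0358, 'grip_force': 49.9572}
dp [0.134, 0.005, -0.023] rot [-0.0003, -0.0142, -0.0003] | tcp [0.5646, -0.0878, 0.1324]
dp [0.225, 0.005, -0.019] rot [-0.0003, -0.0281, -0.0003] | tcp [0.5609, -0.0784, 0.1417]
dp [0.316, 0.005, -0.008] rot [-0.0003, -0.042, -0.0003] | tcp [0.557, -0.0684, 0.1502]
dp [0.391, 0.004, 0.022] rot [-0.0003, -0.0559, -0.0003] | tcp [0.5529, -0.058, 0.1549]
dp [0.464, 0.004, 0.058] rot [-0.0004, -0.0698, -0.0003] | tcp [0.5487, -0.0473, 0.1589]
dp [0.524, 0.004, 0.108] rot [-0.0004, -0.0837, -0.0003] | tcp [0.5444, -0.0363, 0.16]
dp [0.604, 0.004, 0.18] rot [-0.0004, -0.1031, -0.0003] | tcp [0.5386, -0.0213, 0.1609]
dp [0.677, 0.004, 0.262] rot [-0.0004, -0.1254, -0.0002] | tcp [0.5326, -0.006, 0.16]
```

```bash
python3 -m pendant '[{"dp":[0.134,0.005,-0.023],"rotation":[0,-0.014,0],"jaw":0},{"dp":[0.225,0.005,-0.019],"rotation":[0,-0.028,0],"jaw":0},{"dp":[0.316,0.005,-0.008],"rotation":[0,-0.042,0],"jaw":0},{"dp":[0.391,0.004,0.022],"rotation":[0,-0.056,0],"jaw":0},{"dp":[0.464,0.004,0.058],"rotation":[0,-0.07,0],"jaw":0},{"dp":[0.524,0.004,0.108],"rotation":[0,-0.084,0],"jaw":0},{"dp":[0.604,0.004,0.18],"rotation":[0,-0.103,0],"jaw":0},{"dp":[0.677,0.004,0.262],"rotation":[0,-0.1255,0],"jaw":0}]'
python3 -m pendant '[{"dp":[0,0,0],"rotation":[0,0,0],"jaw":0},{"dp":[0,0,0],"rotation":[0,0,0],"jaw":0}]' >/dev/null
python3 - <<'E'
from h import *
from bench import camera
st();G=(R2,[0,.026,0])
rows([tool(pil(90,[0,0,z]),*G) for z in (.042,.032,.013)])
ims=[]
for n in("top","scene"):
    c=camera(n);np.savez(n+"4.npz",**c);ims.append(cv2.resize(c["image"][130:310,230:480,::-1],None,fx=1.6,fy=1.6))
cv2.imwrite("pics/c4.png",np.vstack(ims))
E
```

```text
time: 11.22
ee_pos: [0.5323, -0.0061, 0.16]
eef_rot: [0.564, 0.826, -0.002, 0.001]
ft_force: [0.5, 1.2, -4.2]
width: 0.0357
grip_force: 50.0
{'time': 11.475, 'joint_positions': [0.3611, 0.2143, -0.4892, 1.7648, 0.1092, 1.1926, 0.2131], 'ee_pos': [0.5322, -0.0063, 0.1597], 'eef_rot': [0.564, 0.8258, -0.0017, -0.0009], 'ft_force': [-0.1057, -0.421, -2.578], 'width': 0.0359, 'grip_force': 49.9721}
dp [0.001, 0.004, -0.002] rot [-0.0006, 0.0001, -0.0] | tcp [0.5326, -0.006, 0.16]
dp [0.001, 0.004, 0.065] rot [-0.0006, 0.0001, -0.0] | tcp [0.5326, -0.006, 0.15]
dp [0.001, 0.004, 0.191] rot [-0.0006, 0.0001, -0.0] | tcp [0.5326, -0.006, 0.131]
```

View pics/c4.png

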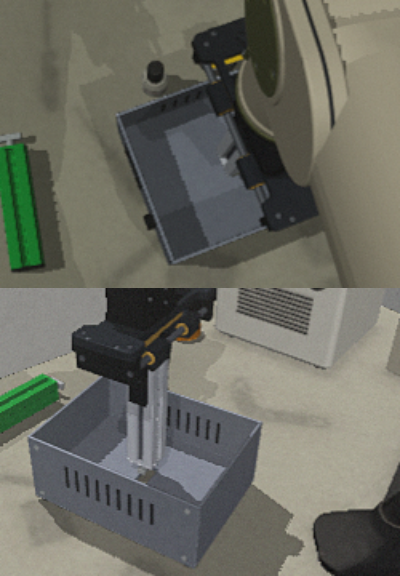

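The pillar hangs upright with its T just above the slot, seen in the lower panel near (148,475). I'll lower it gently.

```bash
python3 -m pendant '[{"dp":[0.001,0.003,0.04],"rotation":[-0.0005,0,0],"jaw":0},{"dp":[0.001,0.003,0.07],"rotation":[-0.0005,0,0],"jaw":0},{"dp":[0.001,0.003,0.085],"rotation":[-0.0005,0,0],"jaw":0},{"dp":[0.001,0.003,0.1],"rotation":[-0.0005,0,0],"jaw":0},{"dp":[0.001,0.003,0.11],"rotation":[-0.0005,0,0],"jaw":0}]'; python3 -c "
from h import *;st();rows([tool(pil(90,[0,0,z]),R2,[0,.026,0]) for z in (.025,.013)])"
```

```text
time: 12.2
ee_pos: [0.5329, -0.0058, 0.1434]
eef_rot: [0.564, 0.826, -0.0, 0.0]
ft_force: [1.0, 0.6, -3.5]
width: 0.0357
grip_force: 50.0
{'time': 12.2, 'joint_positions': [0.3589, 0.2286, -0.4888, 1.7853, 0.1175, 1.1558, 0.2059], 'ee_pos': [0.5329, -0.0058, 0.1434], 'eef_rot': [0.564, 0.8258, -0.0002, 0.0005], 'ft_force': [0.9775, 0.6195, -3.505], 'width': 0.0357, 'grip_force': 49.9724}
dp [-0.001, -0.002, 0.003] rot [0.0, 0.0002, -0.0] | tcp [0.5326, -0.006, 0.143]
dp [-0.001, -0.002, 0.083] rot [0.0, 0.0002, -0.0] | tcp [0.5326, -0.006, 0.131]
```

```bash
python3 -m pendant '[{"dp":[-0.001,-0.001,0.02],"rotation":[0,0,0],"jaw":0},{"dp":[-0.001,-0.001,0.035],"rotation":[0,0,0],"jaw":0},{"dp":[-0.001,-0.001,0.05],"rotation":[0,0,0],"jaw":0},{"dp":[-0.001,-0.001,0.062],"rotation":[0,0,0],"jaw":0}]';python3 -m pendant '[{"dp":[0,0,0.006],"rotation":[0,0,0],"jaw":0},{"dp":[0,0,0.012],"rotation":[0,0,0],"jaw":0},{"dp":[0,0,0.018],"rotation":[0,0,0],"jaw":0}]'
```

```text
time: 12.7
ee_pos: [0.5328, -0.006, 0.134]
eef_rot: [0.564, 0.826, -0.0, 0.0]
ft_force: [0.5, 0.2, -3.6]
width: 0.036
grip_force: 50.0
time: 13.08
ee_pos: [0.5328, -0.006, 0.1315]
eef_rot: [0.564, 0.826, -0.0, 0.001]
ft_force: [0.9, 0.9, -3.2]
width: 0.0358
grip_force: 50.0
```

```bash
python3 -m pendant '[{"dp":[0,0,0.005],"rotation":[0,0,0],"jaw":0},{"dp":[0,0,0.01],"rotation":[0,0,0],"jaw":0},{"dp":[0,0,0.01],"rotation":[0,0,0],"jaw":0}]';python3 -m pendant '[{"dp":[0,0,0.004],"rotation":[0,0,0],"jaw":0},{"dp":[0,0,0.004],"rotation":[0,0,0],"jaw":0}]'
```

```text
time: 13.45
ee_pos: [0.5329, -0.006, 0.131]
eef_rot: [0.564, 0.826, -0.0, 0.001]
ft_force: [-3.7, 0.2, 7.8]
width: 0.0359
grip_force: 50.0
time: 13.7
ee_pos: [0.5329, -0.0059, 0.131]
eef_rot: [0.564, 0.826, -0.0, 0.001]
ft_force: [-5.9, -0.4, 12.6]
width: 0.0357
grip_force: 50.0
```

```bash
python3 -m pendant '[{"dp":[0,0,-0.009],"rotation":[0,0,0],"jaw":0},{"dp":[0,0,-0.009],"rotation":[0,0,0.01],"jaw":0},{"dp":[0,0,-0.009],"rotation":[0,0,0.025],"jaw":0},{"dp":[0,0,-0.009],"rotation":[0,0,0.045],"jaw":0},{"dp":[0,0,-0.009],"rotation":[0,0,0.065],"jaw":0}]'; python3 -c "
from h import *;st();rows([tool(pil(90,[0,0,.013],s),R2,[0,.026,0]) for s in (-90,90)])"
```

```text
time: 14.32
ee_pos: [0.5336, -0.0063, 0.1311]
eef_rot: [0.721, 0.693, 0.0, 0.001]
ft_force: [1.4, -1.1, -1.0]
width: 0.0359
grip_force: 50.0
{'time': 14.325, 'joint_positions': [0.3151, 0.2351, -0.4392, 1.8007, 0.1115, 1.1276, -0.2015], 'ee_pos': [0.5336, -0.0063, 0.1311], 'eef_rot': [0.7212, 0.6927, 0.0005, 0.0013], 'ft_force': [1.3581, -1.0939, -0.9637], 'width': 0.0359, 'grip_force': 49.9684}
dp [0.002, -0.007, 0.001] rot [0.0004, -0.0001, 0.1843] | tcp [0.5326, -0.006, 0.131]
dp [0.002, -0.007, 0.001] rot [0.0001, 0.0005, -0.3157] | tcp [0.5326, -0.006, 0.131]
```

```bash
python3 -m pendant '[{"dp":[0,0,0],"rotation":[0,0,0.025],"jaw":0},{"dp":[0,0,0],"rotation":[0,0,0.05],"jaw":0},{"dp":[0,0,0],"rotation":[0,0,0.075],"jaw":0},{"dp":[0,0,0],"rotation":[0,0,0.1],"jaw":0},{"dp":[0,0,0],"rotation":[0,0,0.125],"jaw":0},{"dp":[0,0,0],"rotation":[0,0,0.15],"jaw":0},{"dp":[0,0,0],"rotation":[0,0,0.17],"jaw":0},{"dp":[0,0,0],"rotation":[0,0,0.184],"jaw":0}]'; python3 -m pendant '[{"dp":[0,0,0],"rotation":[0,0,0],"jaw":0},{"dp":[0,0,0],"rotation":[0,0,0],"jaw":0}]';python3 -c "
from h import *;st();rows([tool(pil(90,[0,0,.013],s),R2,[0,.026,0]) for s in (-90,)])"
```

```text
time: 15.32
ee_pos: [0.5328, -0.0068, 0.1311]
eef_rot: [0.983, 0.186, 0.0, 0.001]
ft_force: [-1.7, -2.2, 2.6]
width: 0.0359
grip_force: 50.0
time: 15.58
ee_pos: [0.5331, -0.0064, 0.1311]
eef_rot: [0.982, 0.189, 0.0, 0.001]
ft_force: [-1.9, -3.0, 3.9]
width: 0.0359
grip_force: 50.0
{'time': 15.575, 'joint_positions': [0.2039, 0.2214, -0.3126, 1.8068, 0.0766, 1.1239, -1.3251], 'ee_pos': [0.5331, -0.0064, 0.1311], 'eef_rot': [0.982, 0.189, 0.0005, 0.0008], 'ft_force': [-1.9025, -3.0456, 3.8649], 'width': 0.0359, 'grip_force': 49.9726}
dp [-0.002, -0.004, 0.001] rot [0.0003, -0.0001, 0.0012] | tcp [0.5326, -0.006, 0.131]
```

Turned to within 0.5° and resting on the floor. I'll release it and retract.

```bash
python3 -m pendant '[{"dp":[0,0,0],"rotation":[0,0,0.001],"jaw":0},{"dp":[0,0,0],"rotation":[0,0,0.001],"jaw":0.5},{"dp":[0,0,0],"rotation":[0,0,0.001],"jaw":0.8},{"dp":[0,0,0],"rotation":[0,0,0.001],"jaw":1},{"dp":[0,0,0],"rotation":[0,0,0.001],"jaw":1},{"dp":[0,0,0],"rotation":[0,0,0.001],"jaw":1}]'; python3 -m pendant '[{"dp":[0,0,-0.2],"rotation":[0,0,0],"jaw":1},{"dp":[0,0,-0.5],"rotation":[0,0,0],"jaw":1},{"dp":[0,0,-0.8],"rotation":[0,0,0],"jaw":1},{"dp":[0,0,-0.8],"rotation":[0,0,0],"jaw":1}]'
python3 -m pendant '[{"dp":[-1,0.4,0],"rotation":[0,0,0],"jaw":1},{"dp":[-1,0.4,0],"rotation":[0,0,0],"jaw":1},{"dp":[-1,0.4,0],"rotation":[0,0,0],"jaw":1},{"dp":[-1,0.4,0],"rotation":[0,0,0],"jaw":1}]'
python3 - <<'E'
from h import *
from bench import camera
C=R.from_euler('z',YC);ims=[]
for n in("top","scene"):
    c=camera(n);np.savez(n+"5.npz",**c);ims.append(cv2.resize(c["image"][110:300,230:480,::-1],None,fx=1.57,fy=1.57))
    P=pts(c);Q=C.inv().apply((P-C0).reshape(-1,3))
    f=Q[(abs(Q[:,0])<.05)&(abs(Q[:,1])<.05)&(Q[:,2]>.172)&(Q[:,2]<.19)]
    if len(f)>20: print(n,"head rect in chassis",cv2.minAreaRect((f[:,:2]*1000).astype(np.float32)),"z",np.median(f[:,2]))
cv2.imwrite("pics/c5.png",np.vstack(ims))
E
```

```text
time: 16.32
ee_pos: [0.5328, -0.0059, 0.1307]
eef_rot: [0.983, 0.185, 0.0, 0.0]
ft_force: [0.7, -0.4, 0.8]
width: 0.0752
grip_force: 0.0
time: 16.82
ee_pos: [0.5344, -0.0057, 0.2544]
eef_rot: [0.983, 0.185, 0.003, 0.001]
ft_force: [0.6, -0.1, -0.4]
width: 0.0871
grip_force: 0.0
time: 17.32
ee_pos: [0.4131, -0.1183, 0.2503]
eef_rot: [0.983, 0.183, -0.0, 0.001]
ft_force: [0.4, 0.7, -0.1]
width: 0.0871
grip_force: 0.0
top head rect in chassis ((-2.6623363494873047, 2.4804487228393555), (36.418067932128906, 36.47816848754883), 0.20366670191287994) z 0.17986710944337234
scene head rect in chassis ((0.4263629913330078, 0.7056751251220703), (36.43742752075195, 34.71953201293945), 89.95710754394531) z 0.18028175610641092
```

View pics/c5.png

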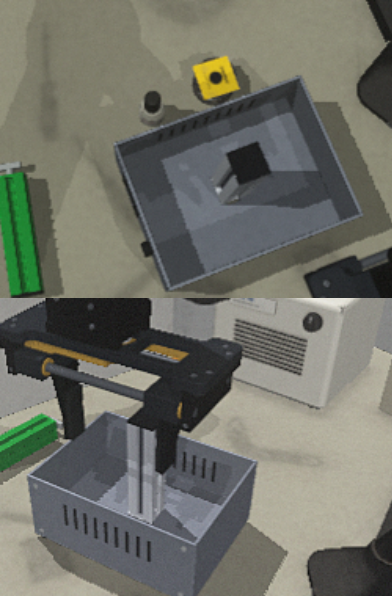

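The pillar stands upright with its head at z = 0.180 m and is square to the chassis within 0.2°. The bottle and reel haven't moved, and the robot is clear.

```bash
python3 -c "
from bench import r
print(r.close_job())"
```

```text
the job is handed in; nothing more can be done
None
```

The pillar stands upright on the chassis floor with its T-foot through the slot and turned a quarter turn to lock; the gripper has let go, the flux bottle and solder reel were not touched, and the job is handed in at about 17 s.

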